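# Refit the dust extractor's filter cassette

## Task

Fit the fresh filter cassette (the one with white pleats) into the empty well of the bench dust extractor: with the other end held up, hook its tongue under the yellow lip, then swing that end down until it lies flat on the floor of the well, and let go. Leave the dusty dark cassette where it lies.

Things in the scene. Friction and masses are not known exactly. Their poses are not given: they have to be found in the camera images.
- fresh_filter_grip (a point): Fresh filter cassette: blue frame, white pleats, a loose flat box 104 (x) x 84 (y) x 23 mm high, 0.1 to 0.2 kg, with a tongue at its +x end. Midway along the box stands a blue grip rib, 40 long (x), 14 thick (y), 42 mm tall, to be pinched across from above. Point: in the rib's middle, 48 mm over the cassette's underside, 25 over the box, 17 below the rib's top. x to the tongue, z up.
- fresh_filter_tongue (a point): Tip of the fresh cassette's tongue, a flat blue plate level with the underside, 28 mm long (x), 64 wide (y), 6 thick, making the cassette 132 mm long over all. Point: middle of the end edge, half-way through the thickness, 80 mm along +x and 45 mm down from the grip point; same axes.
- well (a point): Open filter well in the top of the low grey dust extractor, which is fixed. Point: centre of the well's floor, 20 mm over the table; x towards the lip, y across, z up. Floor 142 mm long (x -71 to 71), 98 wide, 23 deep; the -x wall slopes out to x = -77 at its top.
- lip (a point): Fixed yellow lip over the +x end of the well, 5 mm thick, 98 wide. Point: middle of its free edge, on its underside, 53 mm along +x from the well's centre and 18 mm above the well's floor; axes as the well's. It overhangs the floor by 18 mm, its top level with the walls. Behind it the fan housing rises 20 mm above the walls.
- used_filter_grip (a point): Used filter cassette: same shape and blue frame as the fresh one but with dark grey-brown dusty pleats, lying loose on the table; not to be moved. Point and axes as on the fresh one. Behind the two cassettes (x over 0.65 m, y about 0.13 m) stands the tall green hand press with its lever: pass on the robot's side of it.
Not all that is in view belongs to the job. What is shaped like the part that bears fresh_filter_grip but pink is not meant.

How it is judged:
On the way:
1. the fresh cassette's tongue is hooked under the yellow lip while its other end is still raised (tilt over about 4.5 degrees) (x of fresh_filter_tongue in the frame of well above 0.056 m and z of fresh_filter_tongue in the frame of well between -0.004 and 0.016 m and y of fresh_filter_tongue in the frame of well between -0.025 and 0.025 m and angle between fresh_filter_grip's own z axis and vertical above 0.08 rad), for 0.1 s.
At the end, for the whole second after the job is handed in: The fresh cassette lies in the well, its tongue tip at least 3 mm under the lip, within 4 degrees of level, its grip point no more than 8 mm above its seated height (48 mm above the well's floor), its length within 11 degrees of the well's; it stays so (x of fresh_filter_tongue in the frame of well above 0.056 m and z of fresh_filter_tongue in the frame of well between -0.004 and 0.016 m and y of fresh_filter_tongue in the frame of well between -0.025 and 0.025 m and angle between fresh_filter_grip's own z axis and vertical below 0.07 rad and z of fresh_filter_grip in the frame of well below 0.056 m and angle between the x axis of fresh_filter_grip and the x axis of well, either way round below 0.2 rad); the robot touches nothing.
It fails at once if the used cassette is moved by more than 30 mm (distance of used_filter_grip from where it was at the start of the episode above 0.03 m).
It also fails if it takes over 46 s, if anything falls off the work surface, if the arm or the gripper's body presses on something with over 40 N, if the wrist force passes 120 N, or if a joint passes its speed limit or range.

## Robot

A 7-joint arm with a two-finger parallel gripper is mounted at the origin on a cart in front of the work surface, level with it; the furniture and walls round the work are solid. World frame = base frame: x ahead of the robot, y to its left, z up, the work surface at z = 0. Lengths are in m, angles in rad, forces in N, time in s.
With the tool pointing down it reaches from about 0.4 to 0.875 m from the base axis. Payload 6.5 kg.
Tool frame: the origin (TCP) lies on the centre line of the jaws, within the pads' length; the fingertips stand 22 mm ahead of it and the grasp point (between the pads) lies 3 mm ahead of it; z points along the fingers, y is the line along which they close (so a half turn about z gives the same grasp; the last joint's range is limited). The gripper opens to 88 mm and grips with 3 to 60 N. Pads are 18 mm wide; open, the fingers measure 123 mm over their backs; the gripper's body (75 mm by 187 mm) begins 45 mm behind the grasp point.
Start: joints at [1.187, 0.536, -0.004, 1.538, 0.003, 1.067, -0.071], TCP at [0.203, -0.617, 0.261] pointing down, gripper open.
Joint ranges: [-2.7, 2.7], [-0.37, 2.16], [-1.27, 1.26], [0.24, 2.4], [-1.31, 4.45], [0.19, 1.91], [-2.76, 2.76]. Speed limits (rad/s): [2.39, 2.39, 3.14, 3.14, 3.14, 3.14, 3.14].

## Interface

Orientations are given as a unit quaternion [w, x, y, z].
In Python, from station import observe, grab_frame, finish_job, silhouettes gives the robot as it stands. The module is installed in compiled form; this text tells all that it offers.
- The arm moves only by the tool step_arm, never from a script. Its argument "rows" is a list of rows, each a list of 7 numbers: the turn, a rotation vector about the tool's x, y, z in rad, then the shift along the tool's x, y, z in cm, then the finger opening in cm, from 0 to 8.81. A call has 1 to 8 rows; each row is the pose to reach, as a shift and turn from the pose commanded when the call began, along the tool's axes at that moment; what a row does not reach only later rows make up. A row lasts 1/8 s, in which the tool goes at most 62.5 mm and 10.7 degrees, less where a joint would pass 70% of its speed; a pose out of reach is approached as far as the arm can. A call with a gripper value outside its range is refused whole. The fingers move at their own pace and stop on an object; "squeeze" is the grip in N (left out, the last holds). Time passes only in rows, so rows that repeat a pose let the fingers close. It gives the time, the measured TCP pose, the force, the opening and the grip force at its end, in the units of the state.
- observe(): the state, without advancing time (a new reading comes with each control period).
- grab_frame(name): name is "scene" or "top"; returns a dict with "frame" (400x640x3 uint8, red, green, blue), "depth" (400x640 float32, m along the optical axis (not along the pixel's ray), 0 where there is no reading), "fx", "fy", "cx", "cy" (pixels), "camera_from_world" (4x4, takes a point from world to camera coordinates). Camera axes: x right, y up, looking along -z (the intrinsics and any distortion apply to the point x, -y, -z); pixel columns grow to the right and rows downward; lengths in m; the calibration is good to about 2 mm. A picture is of the moment at which its call begins.
- finish_job(): hands the job in; it is judged then, once.
Trained networks look in a picture, given as the dict that the camera call returned (one of the last four; its "shot" number tells which), for a name from the list of things; names that differ only in an ending like _2 or _b are one class to them, and where a whole thing is asked for, a point or a joint stands for the part that bears it (a point fixed in the world has none). Each returns a list of dicts, best first, with "score" (0 to 1); they miss things now and then, are a little off and sometimes report something else, mostly with a low value. They report only what shows in the picture. A call takes as long as a camera call. They do not tell look-alikes from the thing itself.
- silhouettes(picture, target): "mask" (400x640 bool, what is visible of it) and "extent" ([left, top, right, bottom] in pixels, round what is visible of it).
The state is a dict: "t": time; "q": joint angles; "dq": joint speeds; "effort": joint torques, N m; "position": TCP position; "tool_rot": TCP orientation; "wrist_force": force on the tool from outside, world axes, zero at the start; "moment": the same for the moment, N m; "gripper_width": opening from 0.0 (shut) to 1.0 (fully open); "grip_force": force on a finger pad.
Only numpy, scipy, OpenCV 4.12 (cv2) and the standard library are available. Lean on these libraries where they do the work, as an engineer would, in place of code of your own. Each camera call takes 0.05 s, during which the arm holds its last target. There are 200 camera calls.

## Working session

There is one attempt and no reset: what is moved stays moved. The work goes in short steps, Python scripts to look and compute and a tool call to move; the robot and the scene stay as the last step left them, time stands still between calls to the robot, and variables do not carry over. Pictures are saved under pics/ and viewed, at most 10 in all, crops included, and the job is handed in when it is done.

Besides the shell and the picture viewer there is one more tool, called as name(argument=value, ...) on one line, values as JSON. step_arm: Moves the arm, as the interface text tells. Its arguments: {"type":"object","properties":{"rows":{"type":"array","items":{"type":"array","items":{"type":"number"}}},"squeeze":{"type":"number"}},"required":["rows"]}

```bash
mkdir -p pics
cat > h.py <<'E'
import numpy as np, cv2
from station import observe, grab_frame, finish_job, silhouettes
def world(p, m=None):
    d=p["depth"]; v,u=np.indices(d.shape)
    c=np.stack([(u-p["cx"])/p["fx"]*d, -(v-p["cy"])/p["fy"]*d, -d, np.ones_like(d)],-1)
    w=(c@np.linalg.inv(p["camera_from_world"]).T)[...,:3]
    w[d<=0]=np.nan
    return w
def save(n,im): cv2.imwrite("pics/"+n, cv2.cvtColor(np.ascontiguousarray(im),cv2.COLOR_RGB2BGR))
E
python3 - <<'E'
from h import *
np.set_printoptions(precision=4,suppress=True)
a=grab_frame("scene");b=grab_frame("top")
ims=[]
for n,p in (("scene",a),("top",b)):
    save(n+"1.png",p["frame"])
    W=world(p)
    for t in ("fresh_filter_grip","used_filter_grip"):
        for r in silhouettes(p,t):
            m=r["mask"]; w=W[m]; print(n,t,round(r["score"],2),r["extent"],m.sum(),np.nanmedian(w,0),np.nanmax(w[:,2]))
print(observe())
E
```

```text
scene fresh_filter_grip 0.92 [386.7, 135.3, 435.2, 169.0] 922 [ 0.4336 -0.3741  0.0214] 0.06703314266159144
scene fresh_filter_grip 0.62 [318.2, 209.1, 388.1, 259.5] 1830 [0.4285 0.0219 0.0215] 0.0676916401822612
scene used_filter_grip 0.88 [237.0, 284.1, 325.3, 343.0] 3384 [0.4477 0.2582 0.0215] 0.06771168814644812
top fresh_filter_grip 0.76 [419.5, 198.6, 455.9, 254.2] 1569 [ 0.4437 -0.38    0.0207] 0.06937148781875913
top fresh_filter_grip 0.67 [270.3, 199.4, 314.4, 254.4] 1444 [0.4469 0.006  0.0207] 0.06895548827366316
top used_filter_grip 0.87 [186.1, 198.3, 225.3, 251.0] 1542 [0.464  0.2443 0.0211] 0.07113637411326201
{'t': 0.3, 'q': array([ 1.1868,  0.5367, -0.0044,  1.5382,  0.0026,  1.0673, -0.0712]), 'dq': array([ 0.0016,  0.    ,  0.0007, -0.001 , -0.0009, -0.0001, -0.0011]), 'effort': array([ -0.0017, -57.0305,   0.9884, -25.1452,  -0.0562,   0.0148,
         0.0001]), 'position': array([ 0.2031, -0.6173,  0.2604]), 'tool_rot': array([-0.0003,  0.9874,  0.1583, -0.0001]), 'wrist_force': array([-0.1097, -0.2434, -0.08  ]), 'moment': array([ 0.055 ,  0.0455, -0.0116]), 'grip_force': 0.0, 'gripper_width': 0.9993653230318627}
```

View pics/scene1.png

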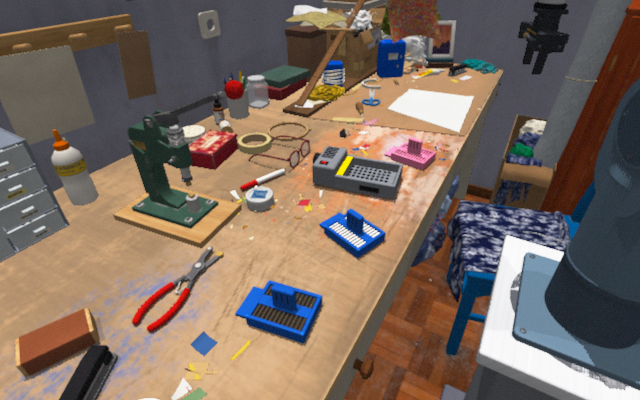

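View pics/top1.png

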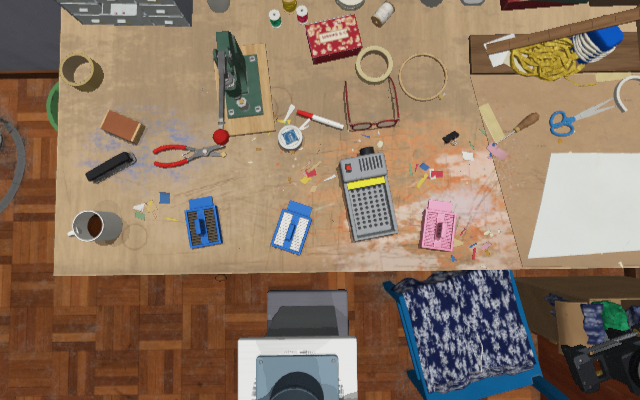

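The scene holds three cassette shapes (top view): a pink one at (437,226), a blue one with dark pleats at (203,224), which is the used cassette, and a blue one with white pleats at (293,228). The last fits "fresh". The extractor is at (368,195), with its yellow lip at (365,184). Next I'll take a crop to confirm this and measure both poses.

Run:
```python
from h import *
np.set_printoptions(precision=4,suppress=True)
p=grab_frame("top"); s=grab_frame("scene")
save("crop1.png",cv2.resize(p["frame"][135:265,250:410],None,fx=4.5,fy=4.5,interpolation=cv2.INTER_CUBIC))
for n,p in (("top",p),("scene",s)):
    W=world(p); f=p["frame"].astype(int)
    for r in silhouettes(p,"fresh_filter_grip"):
        w=W[r["mask"]]; w=w[~np.isnan(w[:,0])]
        if abs(np.median(w[:,1])-.01)>.06: continue
        rib=w[w[:,2]>.05]; 
        print(n,"rib",len(rib),rib.mean(0),rib.max(0)[2],"rect",cv2.minAreaRect((rib[:,:2]*1e3).astype(np.float32)))
        low=w[w[:,2]>-.005]; R=cv2.minAreaRect((low[:,:2]*1e3).astype(np.float32)); print("all",R)
        box=w[(w[:,2]>.014)&(w[:,2]<.03)]; print("box",cv2.minAreaRect((box[:,:2]*1e3).astype(np.float32)))
    y=(f[...,0]>180)&(f[...,1]>170)&(f[...,2]<90)&(W[...,1]<-.08)&(W[...,1]>-.3)&(W[...,2]>.03)&(W[...,0]<.75)
    w=W[y]; print(n,"lip",len(w),w.mean(0),cv2.minAreaRect((w[:,:2]*1e3).astype(np.float32)))
    e=(W[...,1]<-.08)&(W[...,1]>-.3)&(W[...,0]>.36)&(W[...,0]<.75)&(W[...,2]>.035)&(W[...,2]<.1)
    e=cv2.morphologyEx(e.astype(np.uint8),cv2.MORPH_OPEN,np.ones((2,2)))>0
    w=W[e]; print("extractor",len(w),cv2.minAreaRect((w[:,:2]*1e3).astype(np.float32)), np.percentile(w[:,2],[5,50,95]))
    e&=W[...,2]>.055; w=W[e]; print("housing",len(w),cv2.minAreaRect((w[:,:2]*1e3).astype(np.float32)))
```

```text
top rib 88 [0.4381 0.0114 0.0647] 0.06841519923252826 rect ((437.833740234375, 11.70094108581543), (13.97644329071045, 38.82066345214844), 70.89988708496094)
all ((450.14996337890625, 6.998485565185547), (84.91053009033203, 135.20419311523438), 71.02565002441406)
box ((437.85223388671875, 12.047771453857422), (83.2610092163086, 103.8373794555664), 70.77876281738281)
top lip 221 [ 0.5626 -0.1876  0.0435] ((562.927978515625, -188.14292907714844), (16.297008514404297, 98.32247924804688), 9.63119888305664)
extractor 2107 ((nan, nan), (0.0, 0.0), 0.0) [nan nan nan]
housing 1024 ((609.1773681640625, -180.48114013671875), (75.40992736816406, 117.78316497802734), 10.039629936218262)
scene rib 147 [0.4339 0.0174 0.06  ] 0.06748885955931466 rect ((436.1666259765625, 14.335724830627441), (12.402740478515625, 39.485347747802734), 72.46133422851562)
all ((449.04095458984375, 9.742118835449219), (84.48778533935547, 132.1403045654297), 71.50347900390625)
box ((436.28436279296875, 13.462448120117188), (84.0341796875, 104.73783874511719), 70.24172973632812)
scene lip 124 [ 0.5605 -0.1837  0.0436] ((560.9595336914062, -185.050537109375), (17.056245803833008, 99.62162780761719), 9.587432861328125)
extractor 1543 ((595.61279296875, -188.19790649414062), (191.65098571777344, 324.7456359863281), 49.8798713684082) [nan nan nan]
housing 528 ((599.8638916015625, -177.87600708007812), (61.09290313720703, 115.52794647216797), 10.355847358703613)
```

View pics/crop1.png

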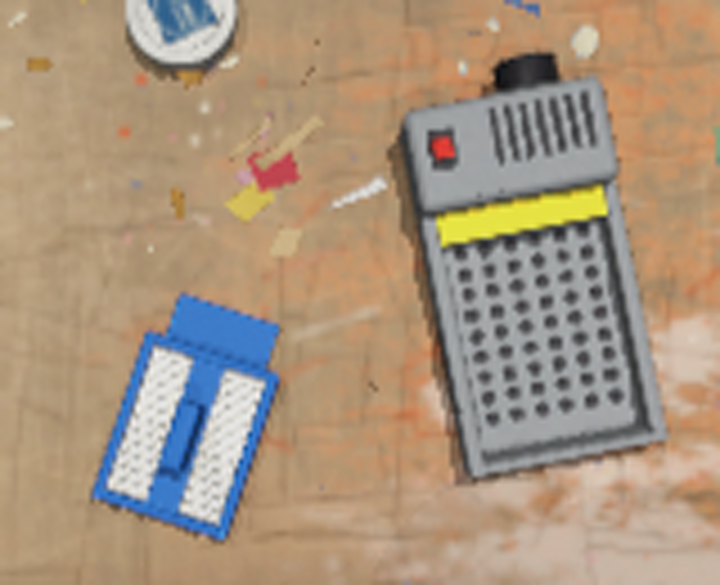

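The crop confirms it: the blue cassette with white pleats sits at crop (185,430), its tongue towards +x. The well is at crop (545,340) with its yellow lip at (520,217).

- **Fresh cassette:** grip at about (0.437, 0.013), yaw -19°.
- **Well:** yaw +9.7°, centre at about (0.501, -0.197).

Sizes and heights match the given ones.

```bash
cat >> h.py <<'E'
from scipy.spatial.transform import Rotation as Ro
def tool(yaw,tilt=0):  # deg; tool x along yaw, tongue end down by tilt
    y=np.radians(yaw); c,s=np.cos(y),np.sin(y)
    return Ro.from_matrix(np.array([[c,s,0],[s,-c,0],[0,0,-1.]]))*Ro.from_rotvec([0,-np.radians(tilt),0])
def row(pos,R,base=None):
    if base is None:
        o=observe(); q=o["tool_rot"]; base=(o["position"],Ro.from_quat([q[1],q[2],q[3],q[0]]))
    p0,R0=base
    return np.r_[(R0.inv()*R).as_rotvec(), R0.inv().apply(np.array(pos)-p0)*100].round(3)
E
python3 - <<'E'
from h import *
print(row([.42,-.22,.2],tool(0))); print(row([.437,.013,.14],tool(-19.1)))
E
```

```text
[ -0.      0.      0.318  33.024 -30.975   6.066]
[ -0.      0.      0.651  41.921 -52.576  12.066]
```

step_arm(rows=[[0,0,0.32,33,-31,6,8.8],[0,0,0.32,33,-31,6,8.8],[0,0,0.32,33,-31,6,8.8],[0,0,0.32,33,-31,6,8.8],[0,0,0.32,33,-31,6,8.8],[0,0,0.32,33,-31,6,8.8],[0,0,0.32,33,-31,6,8.8],[0,0,0.65,41.9,-52.6,12,8.8]])

```text
t: 1.5
position: [0.419, -0.1812, 0.1902]
tool_rot: [0.0, 0.996, -0.085, 0.002]
wrist_force: [0.4, 0.5, 0.4]
gripper_width: 0.999
grip_force: 0.0
```

Run:
```python
from h import *
o=observe();print(o["t"],o["position"],o["q"]);print(row([.437,.013,.13],tool(-19.1)))
```

```text
1.5 [ 0.41896236 -0.18115905  0.19023617] [ 0.37592781  0.31541506 -0.07748789  2.09342692  0.03498341  0.73083395
 -1.4642126 ]
[-1.000e-03 -3.000e-03  1.640e-01 -1.520e+00 -1.944e+01  6.024e+00]
```

step_arm(rows=[[0,0,0.164,-1.5,-19.4,6,8.8],[0,0,0.164,-1.5,-19.4,6,8.8],[0,0,0.164,-1.5,-19.4,6,8.8],[0,0,0.164,-1.5,-19.4,6,8.8],[0,0,0.164,-1.5,-19.4,6,8.8],[0,0,0.164,-1.5,-19.4,6,8.8]])

```text
t: 2.25
position: [0.4344, 0.0092, 0.1302]
tool_rot: [0.0, 0.986, -0.166, 0.0]
wrist_force: [-0.5, -0.1, 0.4]
gripper_width: 0.998
grip_force: 0.0
```

Run:
```python
from h import *
o=observe();print(o["t"],o["position"],o["q"]);print(row([.437,.013,.052],tool(-19.1)))
p=grab_frame("scene"); W=world(p)
r=[r for r in silhouettes(p,"fresh_filter_grip")]
for k in r: print(k["score"],k["extent"],np.nanmedian(W[k["mask"]],0))
save("c2.png",cv2.resize(p["frame"][120:290,250:450],None,fx=3,fy=3))
```

```text
2.25 [0.43443673 0.00918989 0.13017668] [-0.04062004  0.39853418 -0.10014405  2.17931104  0.0736871   0.56645238
 -2.09916204]
[ 0.000e+00 -1.000e-03  0.000e+00  1.130e-01 -4.480e-01  7.818e+00]
0.94 [319.4, 210.4, 384.5, 256.9] [0.42945161 0.02205361 0.02159401]
0.79 [402.1, 138.7, 434.9, 167.7] [ 0.41922328 -0.374048    0.02199878]
```

View pics/c2.png

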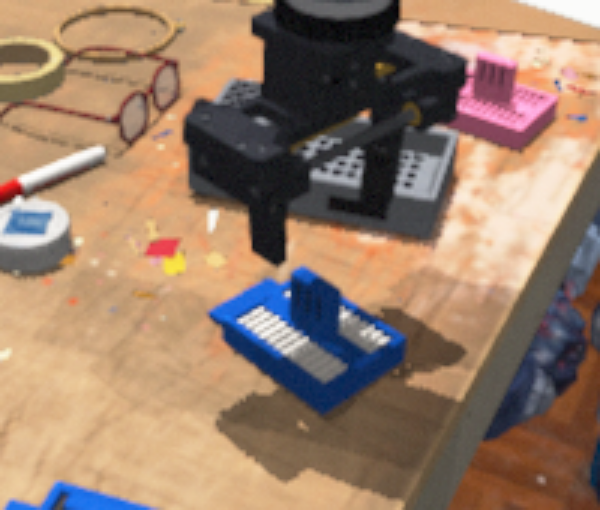

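The crop shows the gripper above the rib at (315,300), its two fingers at (270,240) and (380,180), straddling it. I'll go down and pinch.

step_arm(rows=[[0,0,0,0.1,-0.4,4,6],[0,0,0,0.1,-0.4,7,5],[0,0,0,0.1,-0.4,7.8,5],[0,0,0,0.1,-0.4,7.8,3.5],[0,0,0,0.1,-0.4,7.8,0.8],[0,0,0,0.1,-0.4,7.8,0.8],[0,0,0,0.1,-0.4,7.8,0.8],[0,0,0,0.1,-0.4,7.8,0.8]], squeeze=35)

```text
t: 3.35
position: [0.4366, 0.0139, 0.0522]
tool_rot: [0.0, 0.986, -0.165, 0.0]
wrist_force: [-0.6, -0.1, 4.8]
gripper_width: 0.157
grip_force: 35.0
```

step_arm(rows=[[0,0,0,0,0,0,0.8],[0,0,0,0,0,0,0.8],[0,0,0,0,0,-3,0.8],[0,0,0,0,0,-8,0.8],[0,0,0,0,0,-10,0.8],[0,0,0,0,0,-10,0.8]])

```text
t: 4.1
position: [0.4373, 0.0141, 0.1529]
tool_rot: [-0.0, 0.986, -0.165, 0.001]
wrist_force: [0.0, 0.0, -2.0]
gripper_width: 0.15
grip_force: 35.0
```

Run:
```python
from h import *
np.set_printoptions(precision=4,suppress=True)
o=observe();print(o["t"],o["position"],o["q"],o["wrist_force"])
c=np.array([.501,-.197]); y=9.7; ex=np.array([np.cos(np.radians(y)),np.sin(np.radians(y))])
print(row([*(c-.03*ex),.17],tool(y))); print(row([*(c-.03*ex),.17],tool(y,20)))
p=grab_frame("scene"); W=world(p)
for k in silhouettes(p,"fresh_filter_grip"): print(k["score"],k["extent"],np.nanmedian(W[k["mask"]],0))
save("c3.png",cv2.resize(p["frame"][100:270,250:450],None,fx=3,fy=3))
```

```text
4.1 [0.4373 0.0141 0.1529] [-0.0394  0.357  -0.1126  2.1613  0.0676  0.6235 -2.1021] [ 0.0453  0.0417 -1.9533]
[-0.001 -0.003 -0.501 10.268 19.322 -1.709]
[-0.088 -0.345 -0.496 10.268 19.322 -1.709]
0.98 [389.5, 137.7, 437.2, 169.5] [ 0.4306 -0.3731  0.0214]
0.73 [317.0, 173.5, 392.2, 218.2] [0.4227 0.0294 0.1214]
```

View pics/c3.png

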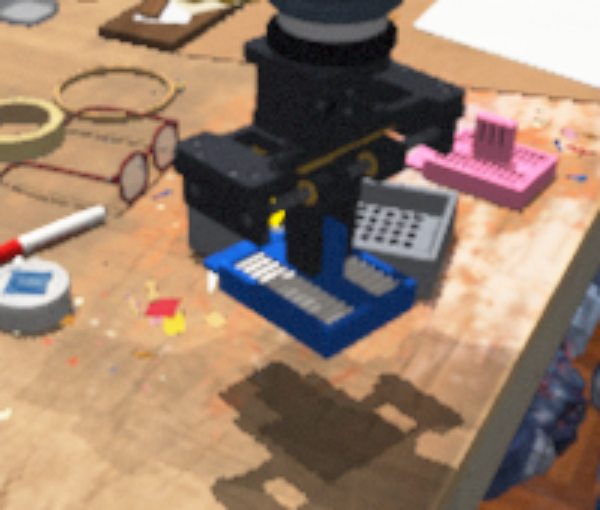

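The crop shows the cassette held level in the jaws, with the rib at (330,240) and the tongue at (215,260). Now I'll take it over the well and tilt it tongue down.

```bash
cat >> h.py <<'E'
WC=np.array([.501,-.197,.02]); WY=9.7
def tip_row(tx,tz,tilt,ty=0,base=None):
    R=tool(WY,tilt); Rw=Ro.from_euler('z',WY,degrees=True)
    tip=WC+Rw.apply([tx/1e3,ty/1e3,tz/1e3])
    return row(tip-R.apply([.080,0,.0492]),R,base)
def tip_now():
    o=observe();q=o["tool_rot"];R=Ro.from_quat([q[1],q[2],q[3],q[0]])
    Rw=Ro.from_euler('z',WY,degrees=True)
    t=Rw.inv().apply(o["position"]+R.apply([.080,0,.0492])-WC)*1e3
    x=Rw.inv().apply(R.apply([1,0,0]))
    return t.round(1), "tilt",np.degrees(-np.arcsin(x[2])).round(2),"yaw",np.degrees(np.arctan2(x[1],x[0])).round(2),"t",o["t"],"F",o["wrist_force"].round(1)
E
python3 -c "
from h import *
print(tip_now());print(tip_row(35,80,20))"
```

```text
(array([ 41.5, 180.5,  81.8]), 'tilt', np.float64(0.06), 'yaw', np.float64(-28.7), 't', 4.2, 'F', array([-0.7,  0. , -1.2]))
[-0.087 -0.341 -0.496 10.972 18.946 -2.252]
```

step_arm(rows=[[-0.02,-0.08,-0.12,3,5,-1,0.8],[-0.05,-0.17,-0.25,6,10,-1.5,0.8],[-0.07,-0.26,-0.37,9,15,-2,0.8],[-0.087,-0.341,-0.496,11,19,-2.3,0.8],[-0.087,-0.341,-0.496,11,19,-2.3,0.8],[-0.087,-0.341,-0.496,11,19,-2.3,0.8],[-0.087,-0.341,-0.496,11,19,-2.3,0.8]])

```text
t: 5.08
position: [0.4781, -0.1999, 0.1743]
tool_rot: [0.014, 0.981, 0.084, -0.173]
wrist_force: [0.8, 0.1, -1.7]
gripper_width: 0.157
grip_force: 35.0
```

Run:
```python
from h import *
np.set_printoptions(precision=4,suppress=True)
print(tip_now());print(observe()["q"])
print(tip_row(38,40,20)); print(tip_row(38,9,20))
p=grab_frame("top"); W=world(p); f=p["frame"].astype(int)
Rw=Ro.from_euler('z',WY,degrees=True).as_matrix()
b=(f[...,2]>f[...,0]+60)&(f[...,2]>110)&(abs(W[...,0]-.52)<.12)&(abs(W[...,1]+.19)<.1)&(W[...,2]>.07)
w=(W[b]-WC)@Rw*1e3; print("blue in well fr",len(w),np.percentile(w,[1,50,99],axis=0))
y=(f[...,0]>180)&(f[...,1]>170)&(f[...,2]<90)&(W[...,1]<-.08)&(W[...,1]>-.3)&(W[...,2]>.03)&(W[...,0]<.75)
w=(W[y]-WC)@Rw*1e3; print("lip",len(w),np.percentile(w,[1,50,99],axis=0))
save("c4.png",cv2.resize(p["frame"][120:270,290:450],None,fx=4,fy=4))
```

```text
(array([35.3,  1.2, 80.7]), 'tilt', np.float64(20.0), 'yaw', np.float64(0.12), 't', 5.075, 'F', array([ 0.8,  0.1, -1.7]))
[ 0.3068  0.5962 -0.1055  1.725   0.2024  1.1588 -1.3027]
[-0.001 -0.     0.002  1.643  0.108  3.734]
[-0.001 -0.     0.002  2.703  0.113  6.647]
blue in well fr 1 [[ 14.7904  41.0447 112.0357]
 [ 14.7904  41.0447 112.0357]
 [ 14.7904  41.0447 112.0357]]
lip 40 [[60.4681 15.2799 18.7681]
 [66.0717 29.306  22.8674]
 [70.446  47.1942 27.0488]]
```

View pics/c4.png

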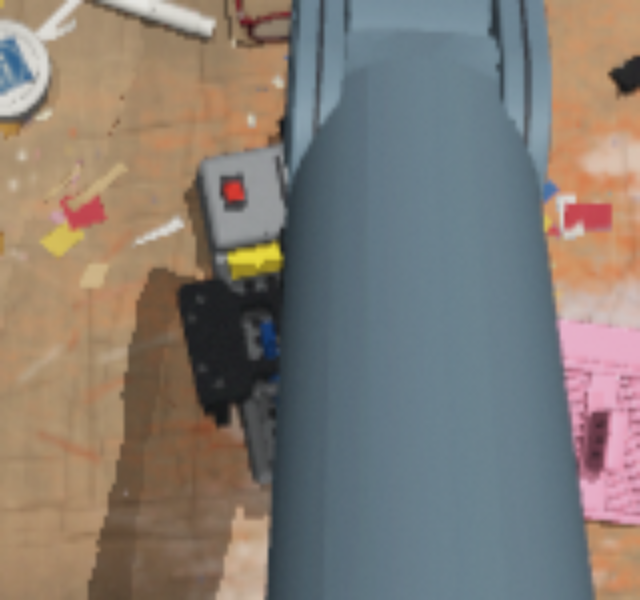

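The top view is blocked by the arm. I'll lower part way and check with the scene camera.

step_arm(rows=[[0,0,0,1,0.1,2,0.8],[0,0,0,1.9,0.1,4.3,0.8],[0,0,0,1.9,0.1,4.3,0.8],[0,0,0,1.9,0.1,4.3,0.8]])

```text
t: 5.62
position: [0.482, -0.2018, 0.128]
tool_rot: [0.015, 0.981, 0.083, -0.173]
wrist_force: [-1.0, -0.2, -1.5]
gripper_width: 0.157
grip_force: 35.0
```

Run:
```python
from h import *
np.set_printoptions(precision=1,suppress=True)
print(tip_now()); print(tip_row(38,9,20))
p=grab_frame("scene"); W=world(p); f=p["frame"].astype(int)
Rw=Ro.from_euler('z',WY,degrees=True).as_matrix()
L=(W-WC)@Rw*1e3
b=(f[...,2]>f[...,0]+60)&(abs(L[...,0])<120)&(abs(L[...,1])<70)&(L[...,2]>5)
w=L[b]; R=Ro.from_rotvec([0,np.radians(20),0]).as_matrix(); t=tip_now()[0]
v=(w-t)@R  # cassette frame, origin at tip
print("blue cassette frame",len(w),np.percentile(v,[1,10,50,90,99],axis=0)); 
y=(f[...,0]>180)&(f[...,1]>170)&(f[...,2]<90)&(abs(L[...,0]-60)<30)&(abs(L[...,1])<70)
w=L[y]; print("lip",len(w),np.percentile(w,[1,50,99],axis=0))
save("c5.png",cv2.resize(p["frame"][120:220,290:430],None,fx=5,fy=5,interpolation=cv2.INTER_CUBIC))
```

```text
(array([38.9, -1.5, 34.4]), 'tilt', np.float64(19.96), 'yaw', np.float64(0.03), 't', 5.625, 'F', array([-1. , -0.2, -1.5]))
[-0.  -0.   0.   0.8 -0.2  2.4]
blue cassette frame 678 [[-132.1  -35.3   -1.8]
 [-129.7   -4.1    1.4]
 [ -91.6   38.5   13.8]
 [ -29.8   43.4   23. ]
 [  -2.    45.2   58.1]]
lip 54 [[ 52.8 -47.4  21.5]
 [ 61.2 -20.2  23.7]
 [ 68.8   2.5  25.1]]
```

View pics/c5.png

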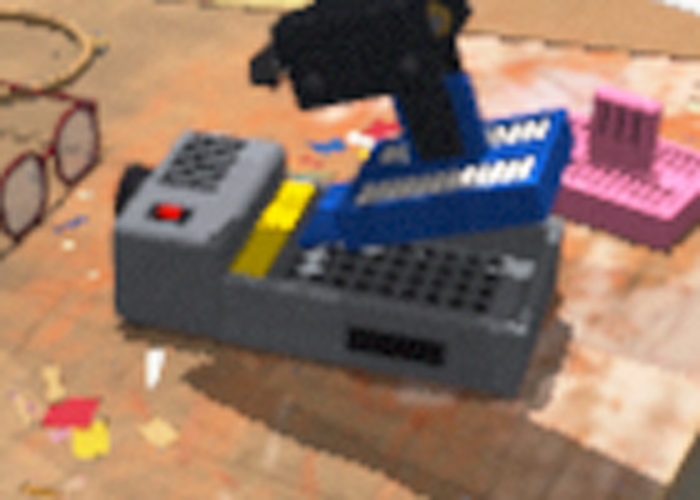

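The crop shows the cassette tilted tongue down, with the tongue tip at (310,240) just before the yellow lip at (275,230). The side margins look right. I'll lower it and push it under the lip.

step_arm(rows=[[0,0,0,0.4,-0.1,1.2,0.8],[0,0,0,0.8,-0.1,2.4,0.8],[0,0,0,0.8,-0.1,2.4,0.8],[0,0,0,0.8,-0.1,2.4,0.8]])

```text
t: 6.18
position: [0.4811, -0.201, 0.1026]
tool_rot: [0.014, 0.981, 0.083, -0.173]
wrist_force: [0.1, 0.3, -1.7]
gripper_width: 0.158
grip_force: 35.0
```

```bash
python3 -c "
from h import *
print(tip_now());print(tip_row(65,8.5,20))"
```

```text
(array([38.1, -0.6,  9. ]), 'tilt', np.float64(19.97), 'yaw', np.float64(0.01), 't', 6.175, 'F', array([ 0.1,  0.3, -1.7]))
[-0.000e+00 -1.000e-03  0.000e+00  2.551e+00 -6.200e-02 -8.750e-01]
```

step_arm(rows=[[0,0,0,0.8,0,-0.27,0.8],[0,0,0,1.6,0,-0.55,0.8],[0,0,0,2.1,0,-0.72,0.8],[0,0,0,2.55,0,-0.87,0.8],[0,0,0,2.55,0,-0.87,0.8],[0,0,0,2.55,0,-0.87,0.8]])

```text
t: 6.92
position: [0.5074, -0.1966, 0.1021]
tool_rot: [0.015, 0.981, 0.083, -0.173]
wrist_force: [0.3, 0.5, -1.1]
gripper_width: 0.155
grip_force: 35.0
```

Run:
```python
from h import *
print(tip_now())
for a in ((65,6.5,14),(65,5,8),(65,4,3),(65,3.5,0)): print(a,tip_row(*a))
p=grab_frame("scene")
save("c6.png",cv2.resize(p["frame"][120:220,290:430],None,fx=5,fy=5,interpolation=cv2.INTER_CUBIC))
```

```text
(array([64.7, -0.7,  8.5]), 'tilt', np.float64(19.98), 'yaw', np.float64(0.0), 't', 6.925, 'F', array([ 0.3,  0.5, -1.1]))
(65, 6.5, 14) [-0.     0.104  0.    -0.373 -0.068  1.041]
(65, 5, 8) [-0.     0.209  0.    -0.7   -0.068  2.089]
(65, 4, 3) [-0.     0.296  0.    -0.907 -0.068  2.966]
(65, 3.5, 0) [-0.     0.349  0.    -1.001 -0.068  3.492]
```

View pics/c6.png

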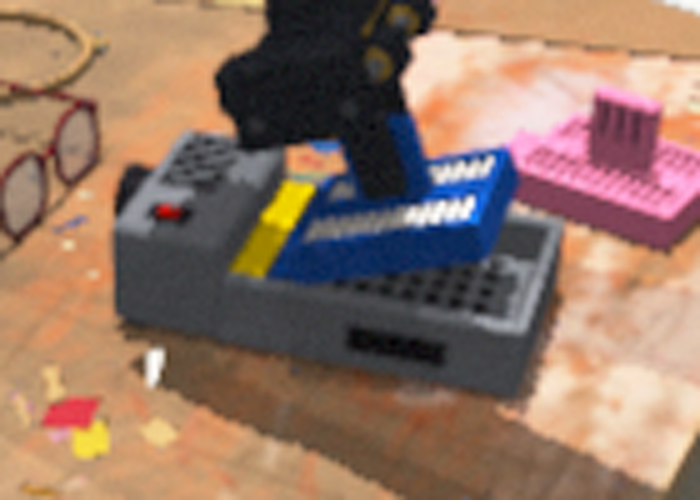

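The crop shows the tongue under the yellow lip at (285,235), no force, and the rear end raised at (490,240). Next I'll swing that end down.

step_arm(rows=[[0,0.052,0,-0.19,0,0.52,0.8],[0,0.104,0,-0.37,0,1.04,0.8],[0,0.156,0,-0.54,0,1.56,0.8],[0,0.209,0,-0.7,0,2.09,0.8],[0,0.253,0,-0.81,0,2.53,0.8],[0,0.296,0,-0.91,0,2.97,0.8],[0,0.296,0,-0.91,0,2.97,0.8]])

```text
t: 7.85
position: [0.4878, -0.2001, 0.0773]
tool_rot: [0.002, 0.996, 0.084, -0.027]
wrist_force: [0.6, 1.1, -1.5]
gripper_width: 0.159
grip_force: 35.0
```

Run:
```python
from h import *
print(tip_now(),observe()["moment"])
for a in ((65,3.5,1),(65,3,0)): print(a,tip_row(*a))
```

```text
(array([63.7, -0.9,  3.8]), 'tilt', np.float64(3.1), 'yaw', np.float64(-0.06), 't', 7.85, 'F', array([ 0.6,  1.1, -1.5])) [-0.09618702 -0.06950992  0.01302373]
(65, 3.5, 1) [-0.001  0.037 -0.001 -0.045 -0.086  0.32 ]
(65, 3, 0) [-0.001  0.054 -0.001 -0.122 -0.085  0.513]
```

step_arm(rows=[[0,0.027,0,-0.04,0,0.25,0.8],[0,0.054,0,-0.1,0,0.5,0.8],[0,0.054,0,-0.1,0,0.55,0.8],[0,0.054,0,-0.1,0,0.55,0.8]])

```text
t: 8.35
position: [0.488, -0.2, 0.0722]
tool_rot: [-0.0, 0.996, 0.085, 0.0]
wrist_force: [-2.1, -0.6, 4.6]
gripper_width: 0.15
grip_force: 35.0
```

Run:
```python
from h import *
print(tip_now())
p=grab_frame("scene"); W=world(p); f=p["frame"].astype(int)
L=(W-WC)@Ro.from_euler('z',WY,degrees=True).as_matrix()*1e3
b=(f[...,2]>f[...,0]+60)&(abs(L[...,0])<120)&(abs(L[...,1])<70)&(L[...,2]>15)&(L[...,2]<35)
w=L[b]; print(np.percentile(w,[2,50,98],axis=0)); print("plane",np.linalg.lstsq(np.c_[w[:,:2],np.ones(len(w))],w[:,2],rcond=None)[0])
```

```text
(array([66.7, -0.7,  3.1]), 'tilt', np.float64(-0.03), 'yaw', np.float64(0.02), 't', 8.35, 'F', array([-2.1, -0.6,  4.6]))
[[-64.75337562 -38.41598979  18.85556953]
 [-24.64239818   7.71148563  22.96107825]
 [ 37.3890402   44.01935596  32.2605765 ]]
plane [ 1.79356769e-03 -1.31810286e-02  2.31898166e+01]
```

It is seated: level, touching the floor with about 6 N, and the box top is at 23 mm. I'll release and back off.

step_arm(rows=[[0,0,0,0,0,0,4],[0,0,0,0,0,0,4],[0,0,0,0,0,0,4],[0,0,0,0,0,-2,4],[0,0,0,0,0,-6,4],[0,0,0,0,0,-11,4],[0,0,0,0,0,-15,4],[0,0,0,0,0,-15,4]])

```text
t: 9.4
position: [0.4897, -0.2006, 0.2249]
tool_rot: [0.001, 0.996, 0.085, 0.004]
wrist_force: [-0.6, 0.2, -0.6]
gripper_width: 0.451
grip_force: 0.0
```

Run:
```python
from h import *
p=grab_frame("scene"); W=world(p); f=p["frame"].astype(int)
L=(W-WC)@Ro.from_euler('z',WY,degrees=True).as_matrix()*1e3
b=(f[...,2]>f[...,0]+60)&(abs(L[...,0])<120)&(abs(L[...,1])<70)&(L[...,2]>15)&(L[...,2]<90)
w=L[b]; print(np.percentile(w,[1,50,99],axis=0)); w=w[w[:,2]<30];print("plane",np.linalg.lstsq(np.c_[w[:,:2],np.ones(len(w))],w[:,2],rcond=None)[0])
save("c7.png",cv2.resize(p["frame"][100:220,270:430],None,fx=4.5,fy=4.5,interpolation=cv2.INTER_CUBIC))
```

```text
[[-64.72745729 -37.78011027  17.58408699]
 [-13.99391563   6.62277846  23.67279258]
 [ 37.49659709  43.4518074   65.70027716]]
plane [ 1.43813125e-03 -9.48181044e-03  2.29153657e+01]
```

View pics/c7.png

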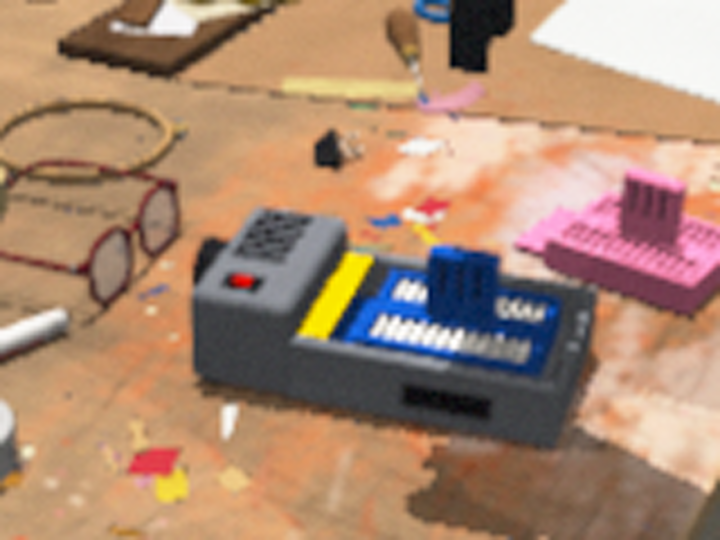

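The crop shows the cassette flat in the well at (460,320), its tongue under the lip at (335,300), and the gripper clear. Handing in.

```bash
python3 -c "
from h import *
print(finish_job())"
```

```text
the job is handed in; nothing more can be done
None
```

The fresh cassette lies level in the well with its tongue tip about 13 mm under the yellow lip, the gripper is clear, the used cassette was left alone, and the job was handed in at about 9.5 s; no verdict came back.

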